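Change the slide carrier on the light stage with the lamp switched off

ROBOT

A 6-joint arm with a two-finger parallel gripper is mounted at the origin on the work surface. World frame = base frame: x ahead of the robot, y to its left, z up, the work surface at z = 0. Lengths are in m, angles in degrees, forces in N, time in s.
With the tool pointing down it reaches from about 0.3 to 0.875 m from the base axis. Payload 6.4 kg.
Tool frame: the origin (TCP) lies on the centre line of the jaws, within the pads' length; the fingertips stand 11 mm ahead of it and the grasp point (between the pads) lies 8 mm behind it; z points along the fingers, y is the line along which they close (so a half turn about z gives the same grasp; the last joint's range is limited). The gripper opens to 85 mm and grips with 20 to 120 N. Pads are 22 mm wide; open, the fingers measure 114 mm over their backs; the gripper's body (76 mm by 85 mm) begins 54 mm behind the grasp point. The pads swing forward as they close: fully open they stand 13 mm farther back than shut.
Start: joints at [52.351, 10.359, 92.074, -0, 77.567, -11.82], TCP at [0.251, 0.518, 0.242] pointing down, gripper open.
Joint ranges: [-171.53, 171.53], [-51.25, 118.39], [17.06, 147.69], [-65.23, 245.23], [0, 150.52], [-178.68, 178.68]. Speed limits (degrees/s): [147.25, 147.25, 172.46, 180, 180, 180].

INTERFACE

Orientations are given as a 3x3 rotation matrix whose columns are the frame's x, y, z axes.
In Python, from station import bot gives the robot as it stands. The module is installed in compiled form; this text tells all that it offers.
- The arm moves only by the tool apply_moves, never from a script. Its argument "rows" is a list that holds one entry, the list of rows, each a list of 6 numbers: the shift along the tool's x, y, z each as a share of 0.1 m, from -1 to 1, then the turn, a rotation vector about the tool's x, y, z each as a share of 90 degrees, from -1 to 1. In form: [[[x, y, z, wx, wy, wz], ...]]. A call has 1 to 20 rows; each row is the pose to reach, as a shift and turn from the pose commanded when the call began, along the tool's axes at that moment; what a row does not reach only later rows make up. A row lasts 1/10 s, in which the tool goes at most 50 mm and 8.59 degrees, less where a joint would pass 70% of its speed; a pose out of reach is approached as far as the arm can. A call with a number of a shift or a turn outside -1 to 1 is refused whole. A call with a gripper value outside its range is refused whole. "hand" is the opening, from 0 (shut) to 1 (fully open), set as the call begins (left out, the last holds). The fingers move at their own pace and stop on an object; "force" is the grip in N (left out, the last holds). Time passes only in rows, so rows that repeat a pose let the fingers close. It gives the time, the measured TCP pose, the force, the opening and the grip force at its end, in the units of the state.
- bot.observe(): the state, without advancing time (a new reading comes with each control period).
- bot.get_image(name): name is "scene" or "top"; returns (picture, depth): 384x512x3 uint8, red, green, blue; 384x512 float32, m along the optical axis (not along the pixel's ray), 0 where there is no reading.
- bot.camera_model(name): a dict with "fx", "fy", "cx", "cy" (pixels), "extrinsics" (4x4, takes a point from world to camera coordinates). Camera axes: x right, y up, looking along -z (the intrinsics and any distortion apply to the point x, -y, -z); pixel columns grow to the right and rows downward; lengths in m; the calibration is good to about 2 mm. A picture is of the moment at which its call begins. camera_model takes no time and is no camera call.
- bot.finish_job(): hands the job in; it is judged then, once.
The state is a dict: "time": time; "qpos": joint angles; "joint_vel": joint speeds; "joint_torque": joint torques, N m; "tcp_pos": TCP position; "eef_rot": TCP orientation; "ft_force": force on the tool from outside, world axes, zero at the start; "torque": the same for the moment, N m; "finger_gap": finger opening in m; "finger_force": force on a finger pad.
Only numpy, scipy, OpenCV 4.12 (cv2) and the standard library are available. Lean on these libraries where they do the work, as an engineer would, in place of code of your own. Each camera call takes 0.05 s, during which the arm holds its last target. There are 200 camera calls.

TASK

First throw the toggle on the lamp supply over to off (the position leaning towards the robot). Then lift the carrier holding the rectangular glass slide out of the rack, lay it flat on the bench with the slide facing up, let go of it, take it again and seat it, slide up, fully home in the pocket of the stage. Once it is seated and released, throw the toggle back to on; leave the dish carrier, the jar and the wooden box where they are.

Things in the scene. Friction and masses are not known exactly. Their poses are not given: they have to be found in the camera images.
- lever (a joint): The toggle of the lamp supply: a weighted lever, a steel rod with a black ball, hinged over the middle of the supply's top. It falls over-centre to either end: 0 = off, leaning 0.6 rad from vertical towards the supply's -x end (the robot side); 1.2 = on, leaning 0.6 rad towards its +x end, away from the robot. At 0.6 it is upright. It starts on. About 2 N moves it.
- lever_ball (a point): Centre of the toggle's black ball, 28 mm across, 80 mm from the hinge line; the rod below is 10 mm thick.
- supply: Fixed grey steel box, 140 (x) by 100 (y) mm, its lid 58 mm above the bench; origin at the centre of its underside; two round steel sockets on its +x end, which faces away from the robot. The lever's hinge lies along its y axis at x = 0, 70 mm above the bench, between two cheeks 77 mm high; the lever swings in its x-z plane.
- rack: Fixed wooden rack, 134 (x) by 112 (y) mm, origin at the centre of its underside. Two grooves along its y axis, at x = -35 and +35 mm, each 18 mm wide, 98 mm long, floor 8 mm and rims 26 mm above the bench. Each holds one carrier upright; which groove holds which varies.
- carrier: Slide carrier: flat aluminium block 90 (y) by 60 (z) by 16 (x) mm, about 0.14 kg, a rectangular 76 by 26 mm glass slide on its +x face. Starts standing in the rack on a long edge, z up, x (out of the slide face) pointing away from the robot. Origin at the middle of that lower edge (faces at x = -8 and +8 mm, top at z = 60 mm). Slide up = x up.
- carrier_back (a point): Centre of the carrier's plain back face (the one without the slide); same axes as the carrier.
- dish_carrier: Bystander: a carrier of the same block size and axes with a round 44 mm glass dish on its face instead of a slide. It stays in the rack.
- stage: Fixed light stage, white foot 130 (x) by 160 (y) mm with a black top plate 120 by 150 mm whose upper face is 40 mm above the bench; origin at the centre of its underside. A black knob stands out 14 mm from each y side of the foot, below 20 mm.
- pocket (a point): Centre of the floor of the stage's rectangular pocket, 33 mm above the bench; axes as the stage. The pocket is 64 (x) by 94 (y) mm with a 1.5 mm chamfer, 7 mm deep, so a seated carrier stands 9 mm proud. It takes the carrier either way round.
- jar: Bystander: closed specimen jar, 48 mm across, 50 mm high; origin at the centre of its underside.
- slide_box: Bystander: closed wooden box, 60 by 90 by 32 mm; origin at the centre of its underside.
Mind the look-alikes: they are no part of the job. There is more than one size of the rack; the job needs the middle-sized.

How it is judged (in metres and radians):
On the way, in this order (a step that is already met when the one before it is completed fails the run):
1. The toggle is off while the carrier still stands in the rack (value of joint lever below 0.15 rad and z of carrier in the frame of rack below 0.018 m), for 0.2 s.
2. The carrier lies flat on the bench, slide up, let go, toggle still off (value of joint lever below 0.15 rad and height (world z) of carrier_back below 0.004 m and angle between carrier's own x axis and vertical below 0.06 rad and contact force between the fingers and carrier below 0.3 N and linear speed of carrier below 0.02 m/s), for 0.2 s.
3. The carrier is home in the pocket, slide up, let go, toggle still off (value of joint lever below 0.15 rad and horizontal distance between carrier_back and pocket below 0.005 m and z of carrier_back in the frame of pocket between -0.003 and 0.0025 m and angle between carrier's own x axis and vertical below 0.05 rad and angle between the y axis of carrier and the y axis of pocket, either way round below 0.09 rad and contact force between the fingers and carrier below 0.3 N and linear speed of carrier below 0.02 m/s), for 0.2 s.
At the end, for the whole second after the job is handed in: Toggle on (above 1.05 rad) and still. Carrier released at rest in the pocket, slide up: back within 5 mm of the pocket's centre and 2.5 mm of its floor, tilt under 0.05 rad, long side within 0.09 rad of the pocket's, either way round. Bystanders where they were (value of joint lever above 1.05 rad and horizontal distance between carrier_back and pocket below 0.005 m and z of carrier_back in the frame of pocket between -0.003 and 0.0025 m and angle between carrier's own x axis and vertical below 0.05 rad and angle between the y axis of carrier and the y axis of pocket, either way round below 0.09 rad and contact force between the fingers and carrier below 0.3 N and linear speed of carrier below 0.02 m/s and velocity of joint lever between -0.1 and 0.1 rad/s); the robot touches nothing.
It fails at once if The dish carrier is moved more than 20 mm (distance of dish_carrier from where it was at the start of the episode above 0.02 m).
It fails at once if The jar is moved more than 30 mm (distance of jar from where it was at the start of the episode above 0.03 m).
It fails at once if The wooden box is moved more than 30 mm (distance of slide_box from where it was at the start of the episode above 0.03 m).
It also fails if it takes over 72 s, if anything falls off the work surface, if the arm or the gripper's body presses on something with over 40 N, if the wrist force passes 120 N, or if a joint passes its speed limit or range.

## Working session

There is one attempt and no reset: what is moved stays moved. The work goes in short steps, Python scripts to look and compute and a tool call to move; the robot and the scene stay as the last step left them, time stands still between calls to the robot, and variables do not carry over. Pictures are saved under pics/ and viewed, at most 10 in all, crops included, and the job is handed in when it is done.

Besides the shell and the picture viewer there is one more tool, called after ">>>" as a command line: name --argument value ..., lists and objects as JSON in quotes. apply_moves: Moves the arm, as the interface text tells. Shift numbers are shares of 0.1 m and turn numbers shares of 90 degrees, none past 1 either way. Its arguments: {"type":"object","properties":{"rows":{"type":"array"},"hand":{"type":"number"},"force":{"type":"number"}},"required":["rows"]}

```bash
mkdir -p pics
cat > h.py <<'E'
import numpy as np, cv2
from station import bot
def save():
    for n in("top","scene"):
        p,d=bot.get_image(n); cv2.imwrite(f"pics/{n}0.png",p[:,:,::-1]); np.save(f"{n}.npy",d); np.save(f"{n}_p.npy",p)
def pts(n,d):
    m=bot.camera_model(n); v,u=np.mgrid[:384,:512]
    c=np.stack([(u-m["cx"])/m["fx"]*d,-(v-m["cy"])/m["fy"]*d,-d,np.ones_like(d)],-1)
    w=c@np.linalg.inv(m["extrinsics"]).T
    return w[...,:3]
E
python3 -c "
from h import *
save()
for n in('top','scene'): print({k:(np.round(v,3).tolist()) for k,v in bot.camera_model(n).items()})
s=bot.observe();print(s['tcp_pos'],s['eef_rot'],s['finger_gap'],s['time'])
a=cv2.imread('pics/top0.png');b=cv2.imread('pics/scene0.png')
cv2.imwrite('pics/t1.png',cv2.resize(a,(800,600)));cv2.imwrite('pics/s1.png',cv2.resize(b,(800,600)))
"
```

```text
{'fx': 434.557, 'fy': 434.557, 'cx': 258.789, 'cy': 183.261, 'extrinsics': [[-0.02, -1.0, 0.011, -0.041], [0.996, -0.019, 0.085, -0.504], [-0.085, 0.013, 0.996, -1.306], [0.0, 0.0, 0.0, 1.0]]}
{'fx': 457.191, 'fy': 457.191, 'cx': 257.836, 'cy': 193.799, 'extrinsics': [[-0.122, 0.992, -0.006, 0.085], [-0.602, -0.069, 0.795, 0.214], [0.789, 0.101, 0.606, -1.558], [0.0, 0.0, 0.0, 1.0]]}
[0.25018642 0.51717574 0.24149222] [[-9.00104499e-01  4.35672951e-01 -9.85322379e-04]
 [ 4.35673937e-01  9.00103667e-01 -1.26849342e-03]
 [ 3.34244015e-04 -1.57105592e-03 -9.99998710e-01]] 0.08530246109664426 0.1
```

View pics/t1.png

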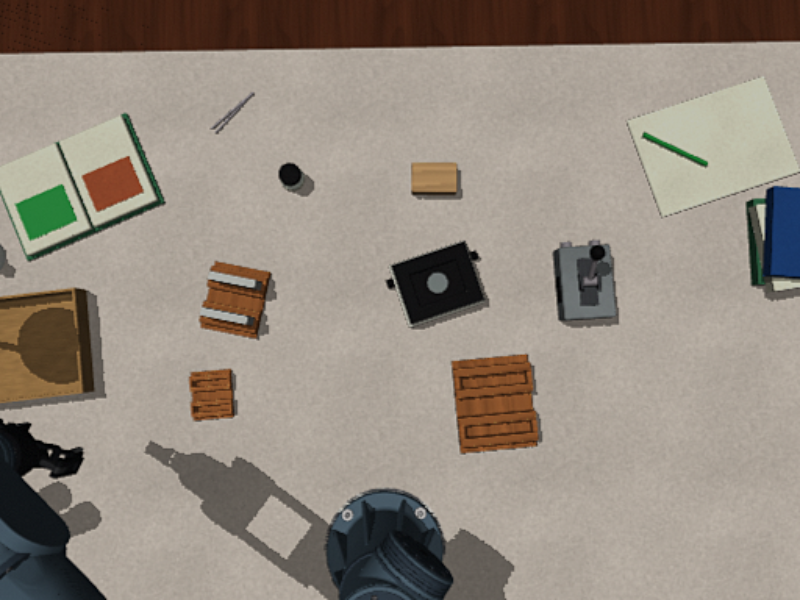

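View pics/s1.png

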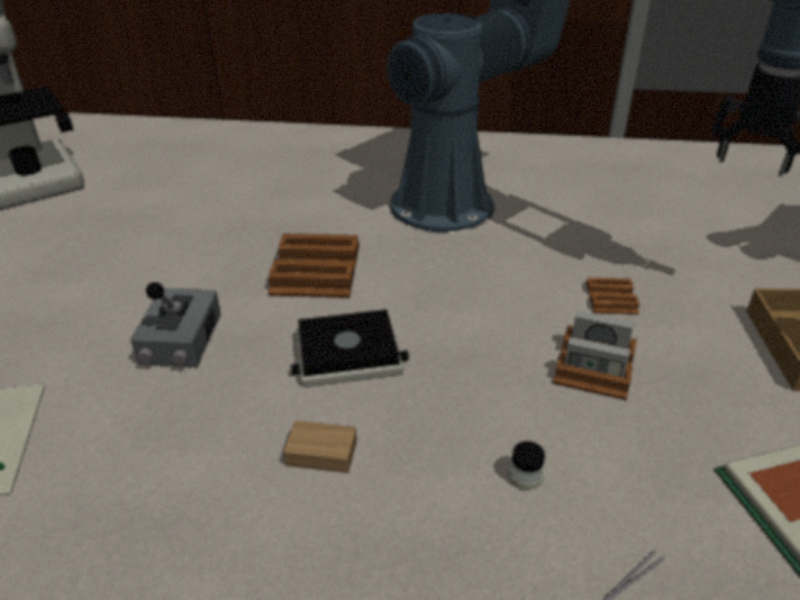

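The top view shows the middle rack holding both carriers at about (235,300), the stage at (437,284) and the supply at (587,283) with the ball at (597,253). In the scene view the carrier far from the robot, at (602,350), seems to hold the slide, and the round dish sits behind it at (600,330). Next I'll measure.

```bash
cat > m.py <<'E'
from h import *
def rect(P,m,name):
    q=P[m]; r=cv2.minAreaRect((q[:,:2]*1000).astype(np.float32)); b=cv2.boxPoints(r)
    e=b[1]-b[0],b[2]-b[1]
    print(name,len(q),"c",np.round(r[0],1),"sz",[(round(float(np.hypot(*k)),1),round(float(np.degrees(np.arctan2(k[1],k[0]))),1)) for k in e],"z",np.round(np.percentile(q[:,2],[5,50,95]),4))
def box(P,x0,x1,y0,y1,z0,z1): return (P[...,0]>x0)&(P[...,0]<x1)&(P[...,1]>y0)&(P[...,1]<y1)&(P[...,2]>z0)&(P[...,2]<z1)
E
cat > a.py <<'E'
from m import *
for n in("top","scene"):
    d=np.load(n+".npy");P=pts(n,d); print(n)
    if n=="top":
        for k,(v,u) in dict(bench=(230,300),stage=(160,262),supply=(195,365),ball=(162,382),carrA=(180,148),carrB=(203,143)).items(): print(k,np.round(P[v,u],4))
    m=box(P,.2,.75,.12,.5,.055,.085)
    nl,L,st,_=cv2.connectedComponentsWithStats(m.astype(np.uint8))
    for i in range(1,nl):
        if st[i,4]>20: rect(P,L==i,"carr")
    rect(P,box(P,.3,.75,.2,.5,.015,.035),"rack")
    m=box(P,.4,.75,-.25,.12,.030,.046)
    nl,L,st,_=cv2.connectedComponentsWithStats(m.astype(np.uint8))
    for i in range(1,nl):
        if st[i,4]>200: rect(P,L==i,"stage")
    m=box(P,.4,.75,-.6,-.2,.050,.066)
    rect(P,m,"supply"); 
    m=box(P,.4,.85,-.6,-.2,.115,.2)
    rect(P,m,"ball"); print(np.round(P[m].mean(0),4))
b=np.load("scene_p.npy")[185:260,345:415,::-1]
cv2.imwrite("pics/c1.png",cv2.resize(b,None,fx=8,fy=8,interpolation=cv2.INTER_CUBIC))
E
python3 a.py
```

```text
top
bench [ 0.3581 -0.174   0.0063]
stage [ 0.5777 -0.0622 -0.0019]
supply [ 0.4589 -0.3652  0.0567]
ball [ 0.545  -0.3929  0.1482]
carrA [0.5151 0.2761 0.0667]
carrB [0.4477 0.2912 0.0643]
carr 173 c [518.9 276.3] sz [(15.8, -12.3), (90.4, 77.7)] z [0.0632 0.0675 0.0717]
carr 174 c [451.3 291.5] sz [(16.0, -12.4), (89.8, 77.6)] z [0.0625 0.0674 0.0719]
rack 1227 c [550.5 342.9] sz [(215.0, -69.6), (477.8, 20.4)] z [0.0165 0.0228 0.0293]
stage 414 c [ 716.6 -110.6] sz [(59.7, -1.4), (86.3, 88.6)] z [0.0303 0.0328 0.0366]
stage 1860 c [ 508.4 -112.9] sz [(150.4, -72.6), (119.8, 17.4)] z [0.0317 0.0386 0.0438]
supply 1323 c [ 502.9 -397.1] sz [(101.6, -87.2), (140.2, 2.8)] z [0.0534 0.0584 0.0636]
ball 92 c [ 545.8 -396.1] sz [(25.1, -50.1), (29.8, 39.9)] z [0.1198 0.1449 0.1507]
[ 0.5452 -0.3934  0.1421]
scene
carr 299 c [453.2 289.2] sz [(21.7, -9.6), (89.5, 80.4)] z [0.0566 0.0664 0.0699]
carr 333 c [521.8 274.4] sz [(21.7, -10.7), (89.4, 79.3)] z [0.0562 0.0666 0.0699]
rack 1750 c [552.  341.3] sz [(219.7, -69.3), (480.1, 20.7)] z [0.0166 0.021  0.0309]
stage 2064 c [ 509.2 -114.8] sz [(150.5, -72.4), (128.0, 17.6)] z [0.0323 0.0398 0.0427]
stage 864 c [ 719.4 -113.2] sz [(60.8, -0.5), (89.8, 89.5)] z [0.0307 0.0328 0.035 ]
supply 1283 c [ 506.1 -398.8] sz [(101.9, -86.7), (143.8, 3.3)] z [0.0531 0.0594 0.064 ]
ball 117 c [ 552.1 -393.7] sz [(30.7, -31.9), (20.4, 58.1)] z [0.1293 0.1432 0.1512]
[ 0.5556 -0.3935  0.1419]
```

View pics/c1.png

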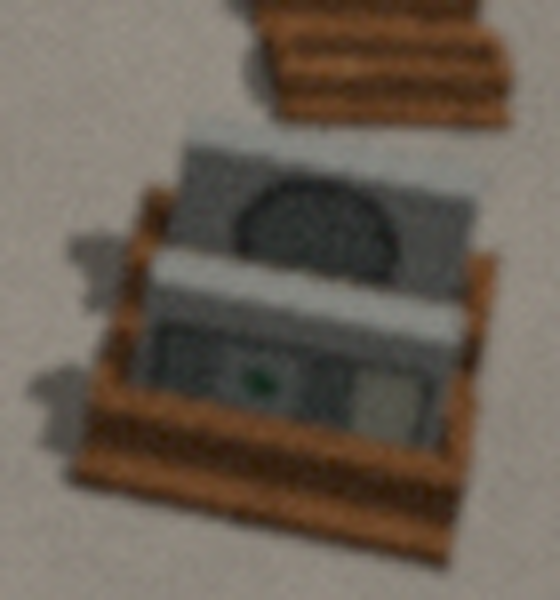

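The crop shows the slide (rectangular label and green spot) on the far carrier, centred at about (0.519, 0.276), and the dish on the near one. Now I'll drive over to the supply.

>>> apply_moves --rows '[[[-1,-1,0,0,0,0],[-1,-1,0,0,0,0],[-1,-1,0,0,0,0]]]' --hand 0

```text
time: 0.4
tcp_pos: [0.2968, 0.382, 0.2415]
eef_rot: [[-0.9, 0.435, -0.001], [0.435, 0.9, -0.001], [0.0, -0.001, -1.0]]
ft_force: [1.4, -0.8, -0.6]
finger_gap: 0.044
finger_force: 0.0
```

>>> apply_moves --rows '[[[-1,-1,0,0,0,0],[-1,-1,0,0,0,0],[-1,-1,0,0,0,0]]]'

```text
time: 0.7
tcp_pos: [0.3434, 0.2483, 0.242]
eef_rot: [[-0.9, 0.436, -0.0], [0.436, 0.9, -0.0], [-0.0, -0.0, -1.0]]
ft_force: [0.5, 0.2, 0.1]
finger_gap: 0.0003
finger_force: 0.0
```

>>> apply_moves --rows '[[[-1,-1,0,0,0,0],[-1,-1,0,0,0,0],[-1,-1,0,0,0,0]]]'

```text
time: 1.0
tcp_pos: [0.39, 0.1146, 0.2422]
eef_rot: [[-0.9, 0.436, 0.0], [0.436, 0.9, -0.0], [-0.0, -0.0, -1.0]]
ft_force: [0.1, 0.6, 0.8]
finger_gap: -0.0
finger_force: 0.0
```

>>> apply_moves --rows '[[[-1,-1,0,0,0,0],[-1,-1,0,0,0,0],[-1,-1,0,0,0,0]]]'

```text
time: 1.3
tcp_pos: [0.4365, -0.0192, 0.2422]
eef_rot: [[-0.9, 0.437, 0.0], [0.437, 0.9, -0.0], [-0.0, -0.0, -1.0]]
ft_force: [0.8, -0.1, 0.3]
finger_gap: -0.0001
finger_force: 0.0
```

>>> apply_moves --rows '[[[-1,-1,0,0,0,0],[-1,-1,0,0,0,0],[-1,-1,0,0,0,0]]]'

```text
time: 1.6
tcp_pos: [0.4829, -0.1529, 0.242]
eef_rot: [[-0.9, 0.437, -0.0], [0.437, 0.9, -0.0], [0.0, -0.0, -1.0]]
ft_force: [-0.3, 0.9, 0.5]
finger_gap: -0.0002
finger_force: 0.0
```

>>> apply_moves --rows '[[[-1,-1,0,0,0,0],[-1,-1,0,0,0,0],[-1,-1,0,0,0,0]]]'

```text
time: 1.9
tcp_pos: [0.5293, -0.2864, 0.2417]
eef_rot: [[-0.9, 0.437, -0.0], [0.437, 0.9, 0.0], [0.001, -0.0, -1.0]]
ft_force: [-0.1, 0.5, 0.3]
finger_gap: 0.0001
finger_force: 0.0
```

>>> apply_moves --rows '[[[-0.7,-0.7,0,0,0,0.4],[-0.7,-0.7,0,0,0,0.68],[-0.7,-0.7,0,0,0,0.68],[-0.7,-0.7,0,0,0,0.68],[-0.7,-0.7,0,0,0,0.68],[-0.7,-0.7,0,0,0,0.68],[-0.7,-0.7,0,0,0,0.68],[-0.7,-0.7,0,0,0,0.68]]]'

```text
time: 2.7
tcp_pos: [0.5614, -0.3772, 0.2416]
eef_rot: [[-0.05, 0.999, -0.001], [0.999, 0.05, 0.001], [0.001, -0.001, -1.0]]
ft_force: [-0.2, -0.3, 0.1]
finger_gap: -0.0002
finger_force: 0.0
```

>>> apply_moves --rows '[[[-0.17,0.47,0,0,0,0],[-0.17,0.47,0,0,0,0],[-0.17,0.47,0.5,0,0,0],[-0.17,0.47,1,0,0,0],[-0.17,0.47,1,0,0,0]]]'

```text
time: 3.2
tcp_pos: [0.6051, -0.3881, 0.1328]
eef_rot: [[-0.054, 0.998, -0.012], [0.998, 0.055, 0.011], [0.011, -0.011, -1.0]]
ft_force: [-1.4, 1.0, -1.3]
finger_gap: 0.0003
finger_force: 0.0
```

>>> apply_moves --rows '[[[0,-0.15,0,0,0,0],[0,-0.3,0,0,0,0],[0,-0.45,0,0,0,0],[0,-0.6,0,0,0,0],[0,-0.7,0,0,0,0],[0,-0.8,0,0,0,0],[0,-0.9,0,0,0,0],[0,-1,0,0,0,0]]]'

```text
time: 4.0
tcp_pos: [0.5186, -0.4, 0.1584]
eef_rot: [[-0.057, 0.998, 0.021], [0.998, 0.058, -0.015], [-0.016, 0.02, -1.0]]
ft_force: [0.5, -1.5, 0.6]
finger_gap: 0.0
finger_force: 0.0
```

>>> apply_moves --rows '[[[0,-0.08,0,0,0,0],[0,-0.15,0,0,0,0],[0,-0.15,0,0,0,0]]]'

```text
time: 4.3
tcp_pos: [0.4935, -0.3981, 0.1424]
eef_rot: [[-0.051, 0.999, -0.001], [0.999, 0.051, 0.001], [0.001, -0.001, -1.0]]
ft_force: [-0.5, -0.6, 0.8]
finger_gap: -0.0001
finger_force: 0.0
```

>>> apply_moves --rows '[[[0,0.3,0,0,0,0],[0,0.3,-0.6,0,0,0],[0,0.3,-1,0,0,0],[0,0.3,-1,0,0,0]]]'

```text
time: 4.7
tcp_pos: [0.5274, -0.3994, 0.2501]
eef_rot: [[-0.052, 0.999, 0.008], [0.999, 0.052, -0.009], [-0.009, 0.008, -1.0]]
ft_force: [0.5, -0.2, 1.2]
finger_gap: -0.0001
finger_force: 0.0
```

```bash
cat > b.py <<'E'
from m import *
d=bot.get_image("scene")[1]; P=pts("scene",d)
m=box(P,.42,.60,-.44,-.34,.115,.168); print(np.round(P[m].mean(0),3), np.round(np.percentile(P[m][:,0],[5,50,95]),3), m.sum())
E
python3 b.py
```

```text
[ 0.467 -0.399  0.138] [0.456 0.468 0.477] 123
```

>>> apply_moves --rows '[[[0.5,0,0,0,0,0],[1,0,0,0,0,0]]]'

```text
time: 4.95
tcp_pos: [0.5182, -0.296, 0.2398]
eef_rot: [[-0.049, 0.999, -0.003], [0.999, 0.049, 0.003], [0.003, -0.003, -1.0]]
ft_force: [0.8, 0.1, 0.5]
finger_gap: 0.0003
finger_force: 0.0
```

>>> apply_moves --rows '[[[0.5,0,0,0,0,0],[1,0,0,0,0,0]]]'

```text
time: 5.15
tcp_pos: [0.5129, -0.1947, 0.2402]
eef_rot: [[-0.051, 0.999, -0.003], [0.999, 0.051, 0.002], [0.002, -0.003, -1.0]]
ft_force: [1.6, 0.4, 0.4]
finger_gap: -0.0
finger_force: 0.0
```

>>> apply_moves --rows '[[[0.5,0,0,0,0,0],[1,0,0,0,0,0]]]'

```text
time: 5.35
tcp_pos: [0.5077, -0.0948, 0.2405]
eef_rot: [[-0.051, 0.999, -0.003], [0.999, 0.051, 0.001], [0.002, -0.003, -1.0]]
ft_force: [1.0, 0.3, -0.0]
finger_gap: 0.0
finger_force: 0.0
```

>>> apply_moves --rows '[[[0.5,0,0,0,0,0],[1,0,0,0,0,0]]]'

```text
time: 5.55
tcp_pos: [0.5026, 0.0049, 0.2407]
eef_rot: [[-0.051, 0.999, -0.003], [0.999, 0.051, 0.001], [0.001, -0.003, -1.0]]
ft_force: [1.5, 0.3, -0.6]
finger_gap: -0.0002
finger_force: 0.0
```

>>> apply_moves --rows '[[[0.5,0,0,0,0,0],[1,0,0,0,0,0]]]'

```text
time: 5.75
tcp_pos: [0.4974, 0.1047, 0.2408]
eef_rot: [[-0.051, 0.999, -0.003], [0.999, 0.051, 0.0], [0.0, -0.003, -1.0]]
ft_force: [0.8, 0.0, -0.4]
finger_gap: 0.0003
finger_force: 0.0
```

>>> apply_moves --rows '[[[0.5,0,0,0,0,0],[1,0,0,0,0,0]]]'

```text
time: 5.95
tcp_pos: [0.4923, 0.2045, 0.2406]
eef_rot: [[-0.052, 0.999, -0.003], [0.999, 0.052, -0.001], [-0.0, -0.003, -1.0]]
ft_force: [0.9, -0.9, 0.4]
finger_gap: 0.0001
finger_force: 0.0
```

>>> apply_moves --rows '[[[0.4,0.15,0,0,0,0.08],[0.75,0.29,0,0,0,0.168],[0.75,0.29,0,0,0,0.168],[0.75,0.29,0,0,0,0.168],[0.75,0.29,0,0,0,0.168],[0.75,0.29,0,0,0,0.168]]]' --hand 0.45

```text
time: 6.55
tcp_pos: [0.5184, 0.278, 0.2418]
eef_rot: [[0.211, 0.977, -0.001], [0.977, -0.211, -0.0], [-0.001, -0.001, -1.0]]
ft_force: [0.2, 0.5, 0.5]
finger_gap: 0.0386
finger_force: 0.0
```

>>> apply_moves --rows '[[[-0.02,0,0.3,0,0,0],[-0.02,0,0.6,0,0,0],[-0.02,0,0.9,0,0,0],[-0.02,0,1,0,0,0]]]'

```text
time: 6.95
tcp_pos: [0.5162, 0.2756, 0.1391]
eef_rot: [[0.212, 0.977, -0.005], [0.977, -0.212, -0.002], [-0.003, -0.005, -1.0]]
ft_force: [-0.3, 0.7, -0.3]
finger_gap: 0.0384
finger_force: 0.0
```

>>> apply_moves --rows '[[[0,0,0.2,0,0,0],[0,0,0.4,0,0,0],[0,0,0.6,0,0,0],[0,0,0.75,0,0,0],[0,0,0.9,0,0,0],[0,0,0.97,0,0,0],[0,0,0.97,0,0,0],[0,0,0.97,0,0,0]]]'

```text
time: 7.75
tcp_pos: [0.5186, 0.2774, 0.0458]
eef_rot: [[0.21, 0.978, 0.001], [0.978, -0.21, 0.0], [0.0, 0.001, -1.0]]
ft_force: [0.5, 0.2, -0.0]
finger_gap: 0.0381
finger_force: 0.0
```

>>> apply_moves --rows '[[[0,0,0,0,0,0],[0,0,0,0,0,0],[0,0,0,0,0,0],[0,0,0,0,0,0],[0,0,0,0,0,0]]]' --hand 0 --force 40

```text
time: 8.25
tcp_pos: [0.5193, 0.2775, 0.0463]
eef_rot: [[0.21, 0.978, 0.002], [0.978, -0.21, 0.001], [0.001, 0.002, -1.0]]
ft_force: [2.5, -0.8, 3.6]
finger_gap: 0.0154
finger_force: 42.0
```

>>> apply_moves --rows '[[[0,0,-0.1,0,0,0],[0,0,-0.25,0,0,0],[0,0,-0.4,0,0,0],[0,0,-0.6,0,0,0],[0,0,-0.8,0,0,0],[0,0,-0.8,0,0,0]]]'

```text
time: 8.85
tcp_pos: [0.5193, 0.2781, 0.1282]
eef_rot: [[0.21, 0.978, 0.004], [0.978, -0.21, 0.002], [0.002, 0.003, -1.0]]
ft_force: [0.2, -0.5, -1.8]
finger_gap: 0.0154
finger_force: 41.5
```

>>> apply_moves --rows '[[[-0.25,0,0,0,0,0],[-0.5,0,0,0,0,0],[-0.75,0,0,0,0,0],[-1,0,0,0,0,0]]]'

```text
time: 9.25
tcp_pos: [0.4954, 0.1788, 0.1239]
eef_rot: [[0.21, 0.978, -0.003], [0.978, -0.21, -0.0], [-0.001, -0.003, -1.0]]
ft_force: [-0.3, 0.4, -2.0]
finger_gap: 0.0155
finger_force: 41.4
```

>>> apply_moves --rows '[[[-0.25,-0.03,0,0,0,-0.08],[-0.5,-0.06,0,0,0,-0.16],[-0.62,-0.06,0,0,0,-0.25],[-0.62,-0.06,0,0,0,-0.328],[-0.62,-0.06,0,0,0,-0.328],[-0.62,-0.06,0,0,0,-0.328],[-0.62,-0.06,0,0,0,-0.328]]]'

```text
time: 9.95
tcp_pos: [0.4778, 0.1205, 0.1249]
eef_rot: [[-0.297, 0.955, -0.001], [0.955, 0.297, 0.0], [0.0, -0.001, -1.0]]
ft_force: [0.1, 0.7, -2.1]
finger_gap: 0.0153
finger_force: 41.3
```

>>> apply_moves --rows '[[[0,0,0.2,0,0,0],[0,0,0.4,0,0,0],[0,0,0.6,0,0,0],[0,0,0.75,0,0,0],[0,0,0.82,0,0,0],[0,0,0.85,0,0,0],[0,0,0.863,0,0,0],[0,0,0.863,0,0,0],[0,0,0.863,0,0,0]]]'

```text
time: 10.85
tcp_pos: [0.4788, 0.1202, 0.0397]
eef_rot: [[-0.298, 0.954, 0.001], [0.954, 0.298, 0.0], [-0.0, 0.001, -1.0]]
ft_force: [-0.1, -0.1, -2.5]
finger_gap: 0.0158
finger_force: 41.2
```

>>> apply_moves --rows '[[[0,0,0,0,0,0],[0,0,0,0,0,0],[0,0,0,0,0,0],[0,0,0,0,0,0]]]' --hand 0.45

```text
time: 11.25
tcp_pos: [0.4784, 0.1202, 0.0392]
eef_rot: [[-0.298, 0.954, 0.001], [0.954, 0.298, 0.0], [-0.0, 0.0, -1.0]]
ft_force: [0.2, -0.3, -0.1]
finger_gap: 0.0384
finger_force: 0.0
```

>>> apply_moves --rows '[[[0,0,-0.1,0,0,0],[0,0,-0.3,0,0,0],[0,0,-0.6,0,0,0],[0,0,-0.8,0,0,0],[0,0,-0.8,0,0,0],[0,0,-0.8,0,0,0]]]'

```text
time: 11.85
tcp_pos: [0.4785, 0.1202, 0.1196]
eef_rot: [[-0.299, 0.954, 0.001], [0.954, 0.299, -0.0], [-0.0, 0.001, -1.0]]
ft_force: [-0.1, -0.5, -0.3]
finger_gap: 0.0382
finger_force: 0.0
```

```bash
cat > c.py <<'E'
from m import *
import sys
z0,z1=map(float,sys.argv[1:3])
for n in("top","scene"):
    P=pts(n,bot.get_image(n)[1]); m=box(P,.32,.56,.02,.20,z0,z1)
    if m.sum()>20: rect(P,m,n)
E
python3 c.py .05 .075
```

```text
top 22 c [487.1  81. ] sz [(11.7, -83.5), (14.6, 6.5)] z [0.0552 0.0597 0.063 ]
scene 262 c [478.7 117.4] sz [(89.1, -70.2), (21.2, 19.8)] z [0.0513 0.0593 0.0625]
```

>>> apply_moves --rows '[[[0,0.3,0,0,0,0],[0,0.6,0,0,0,0],[0,0.6,0.2,0,0,0],[0,0.6,0.4,0,0,0],[0,0.6,0.6,0,0,0],[0,0.6,0.65,0,0,0],[0,0.6,0.65,0,0,0],[0,0.6,0.65,0,0,0]]]' --hand 0

```text
time: 12.75
tcp_pos: [0.5357, 0.1381, 0.0543]
eef_rot: [[-0.299, 0.954, 0.0], [0.954, 0.299, -0.0], [-0.0, 0.0, -1.0]]
ft_force: [1.2, 0.2, 0.3]
finger_gap: -0.0
finger_force: 0.0
```

>>> apply_moves --rows '[[[0,-0.1,0,0,0,0],[0,-0.2,0,0,0,0],[0,-0.26,0,0,0,0],[0,-0.32,0,0,0,0],[0,-0.38,0,0,0,0],[0,-0.44,0,0,0,0],[0,-0.5,0,0,0,0],[0,-0.55,0,0,0,0],[0,-0.6,0,0,0,0],[0,-0.65,0,0,0,0],[0,-0.65,0,0,0,0]]]'

```text
time: 13.85
tcp_pos: [0.4726, 0.1186, 0.0538]
eef_rot: [[-0.298, 0.954, -0.001], [0.954, 0.298, -0.0], [0.0, -0.001, -1.0]]
ft_force: [-0.0, 0.1, -0.1]
finger_gap: 0.0001
finger_force: 0.0
```

>>> apply_moves --rows '[[[0,0.1,-0.2,0,0,0],[0,0.2,-0.5,0,0,0],[0,0.5,-0.9,0,0,0],[0,0.9,-0.9,0,0,0],[0,0.9,-0.9,0,0,0],[0,0.9,-0.9,0,0,0]]]' --hand 1

```text
time: 14.45
tcp_pos: [0.5594, 0.1457, 0.1434]
eef_rot: [[-0.299, 0.954, -0.001], [0.954, 0.299, -0.0], [0.0, -0.001, -1.0]]
ft_force: [-0.6, 1.1, -0.4]
finger_gap: 0.0846
finger_force: 0.0
```

```bash
python3 c.py .009 .03
python3 - <<'E'
from h import *
p,_=bot.get_image("scene"); cv2.imwrite("pics/s2.png",cv2.resize(p[130:260,200:400,::-1],None,fx=4,fy=4))
E
```

```text
top 497 c [440.3 105.1] sz [(83.9, -72.9), (60.5, 17.1)] z [0.0121 0.0163 0.0207]
scene 592 c [441.8 105.7] sz [(91.6, -70.5), (65.9, 19.5)] z [0.0113 0.0166 0.0193]
```

View pics/s2.png

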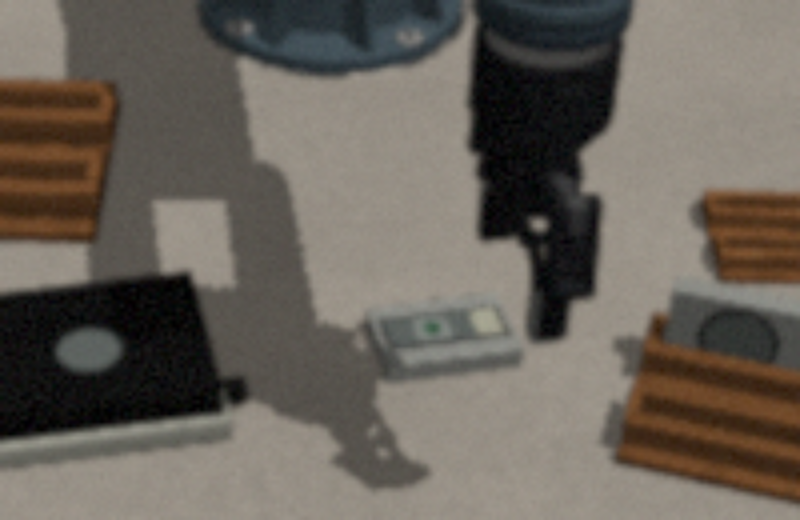

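The crop shows the carrier flat with the slide up at (445,340). I'll move the arm aside for a clear measurement.

>>> apply_moves --rows '[[[0.5,0,-0.3,0,0,0],[1,0,-0.5,0,0,0],[1,0,-0.5,0,0,0],[1,0,-0.5,0,0,0]]]'

```text
time: 15.0
tcp_pos: [0.5287, 0.2424, 0.1949]
eef_rot: [[-0.301, 0.953, 0.002], [0.953, 0.301, 0.0], [-0.0, 0.002, -1.0]]
ft_force: [0.4, -0.3, 0.2]
finger_gap: 0.0854
finger_force: 0.0
```

```bash
python3 c.py .009 .03; python3 c.py .009 .03; python3 b.py
python3 - <<'E'
from m import *
for n in("top","scene"):
    p,d=bot.get_image(n);P=pts(n,d)
    rect(P,box(P,.42,.60,-.22,-.0,.034,.046)&(p.max(2)<60),n+" stage")
    rect(P,box(P,.42,.60,-.22,-.0,.027,.046)&(p.min(2)>75)&(np.hypot(P[...,0]-.508,P[...,1]+.113)<.04),n+" glass")
print(bot.observe()["tcp_pos"])
E
```

```text
top 587 c [422.7  93.7] sz [(107.1, -71.8), (224.0, 18.2)] z [0.0117 0.0162 0.0208]
scene 591 c [441.3 105.7] sz [(92.0, -74.1), (67.0, 15.9)] z [0.0114 0.0166 0.0192]
top 586 c [439.5 107.9] sz [(90.4, -72.4), (60.4, 17.6)] z [0.0117 0.0163 0.0203]
scene 587 c [441.7 105.3] sz [(91.4, -71.5), (66.5, 18.5)] z [0.0112 0.0166 0.0193]
[ 0.468 -0.399  0.138] [0.457 0.469 0.477] 125
top stage 1411 c [ 508.9 -114. ] sz [(147.7, -72.7), (118.2, 17.3)] z [0.0348 0.0395 0.0441]
top glass 140 c [ 507.8 -113.2] sz [(37.0, -3.0), (39.4, 87.0)] z [0.0294 0.0335 0.0383]
scene stage 1513 c [ 512.1 -113.6] sz [(148.9, -72.4), (122.4, 17.6)] z [0.0345 0.0403 0.0429]
scene glass 109 c [ 510.5 -113.4] sz [(35.2, -78.0), (34.1, 12.0)] z [0.0321 0.0346 0.037 ]
[0.52948324 0.2397527  0.19315159]
```

>>> apply_moves --rows '[[[-0.3,-0.4,0,0,0,0],[-0.6,-0.7,0,0,0,0],[-0.9,-1,0.3,0,0,0],[-0.99,-1,0.6,0,0,0],[-0.99,-1,0.7,0,0,0]]]'

```text
time: 15.85
tcp_pos: [0.4615, 0.1148, 0.1213]
eef_rot: [[-0.295, 0.955, -0.005], [0.955, 0.295, -0.0], [0.001, -0.004, -1.0]]
ft_force: [-0.1, 0.7, -0.7]
finger_gap: 0.0855
finger_force: 0.0
```

>>> apply_moves --rows '[[[0,-0.24,0,0,0,0],[0,-0.24,0.2,0,0,0],[0,-0.24,0.4,0,0,0],[0,-0.24,0.4,0,0,0],[0,-0.24,0.4,0,0,0]]]'

```text
time: 16.35
tcp_pos: [0.4412, 0.1098, 0.0844]
eef_rot: [[-0.299, 0.954, -0.0], [0.954, 0.299, 0.0], [0.0, -0.0, -1.0]]
ft_force: [-0.6, -0.0, 0.6]
finger_gap: 0.0851
finger_force: 0.0
```

```bash
python3 -c "
from h import *
s=bot.observe();print(s['tcp_pos'],s['eef_rot'],s['time'])"; python3 c.py .009 .03
```

```text
[0.44116368 0.10983302 0.08444859] [[-2.98875371e-01  9.54292107e-01 -2.93784244e-04]
 [ 9.54292128e-01  2.98875419e-01  1.33048208e-04]
 [ 2.14771744e-04 -2.40591159e-04 -9.99999948e-01]] 16.35
top 65 c [425.1  90.3] sz [(194.8, -31.1), (57.9, 58.9)] z [0.0096 0.0162 0.0199]
scene 587 c [443.3 106. ] sz [(91.6, -71.5), (65.5, 18.5)] z [0.0112 0.0167 0.0193]
```

>>> apply_moves --rows '[[[0,0,0.15,0,0,0],[0,0,0.3,0,0,0],[0,0,0.45,0,0,0],[0,0,0.58,0,0,0],[0,0,0.66,0,0,0],[0,0,0.7,0,0,0],[0,0,0.7,0,0,0],[0,0,0.7,0,0,0]]]'

```text
time: 17.25
tcp_pos: [0.4413, 0.1095, 0.0146]
eef_rot: [[-0.299, 0.954, 0.001], [0.954, 0.299, -0.0], [-0.0, 0.001, -1.0]]
ft_force: [0.2, 0.2, 0.4]
finger_gap: 0.0853
finger_force: 0.0
```

>>> apply_moves --rows '[[[0,0,0,0,0,0],[0,0,0,0,0,0],[0,0,0,0,0,0],[0,0,0,0,0,0],[0,0,0,0,0,0]]]' --hand 0 --force 40

```text
time: 17.75
tcp_pos: [0.4412, 0.1095, 0.0148]
eef_rot: [[-0.299, 0.954, 0.001], [0.954, 0.299, -0.0], [-0.0, 0.001, -1.0]]
ft_force: [-1.3, 0.3, 6.4]
finger_gap: 0.0589
finger_force: 42.6
```

>>> apply_moves --rows '[[[0,0,-0.1,0,0,0],[0,0,-0.25,0,0,0],[0,0,-0.45,0,0,0],[0,0,-0.7,0,0,0],[0,0,-0.9,0,0,0],[0,0,-1,0,0,0],[0,0,-1,0,0,0]]]'

```text
time: 18.45
tcp_pos: [0.4417, 0.1095, 0.1155]
eef_rot: [[-0.299, 0.954, 0.003], [0.954, 0.299, -0.0], [-0.001, 0.003, -1.0]]
ft_force: [-0.1, 0.2, -1.7]
finger_gap: 0.0587
finger_force: 44.5
```

Run:
```python
from m import *
s=bot.observe();print(s['tcp_pos'])
p,d=bot.get_image("scene");P=pts("scene",d)
m=box(P,.38,.53,.0,.2,.07,.15); q=P[m]; print(m.sum(), np.round(np.percentile(q[:,2],[1,5,50]),4))
cv2.imwrite("pics/s3.png",cv2.resize(p[100:240,220:380,::-1],None,fx=4,fy=4,interpolation=cv2.INTER_CUBIC))
```

```text
[0.44171636 0.10952721 0.11554214]
662 [0.1018 0.1044 0.1175]
```

View pics/s3.png

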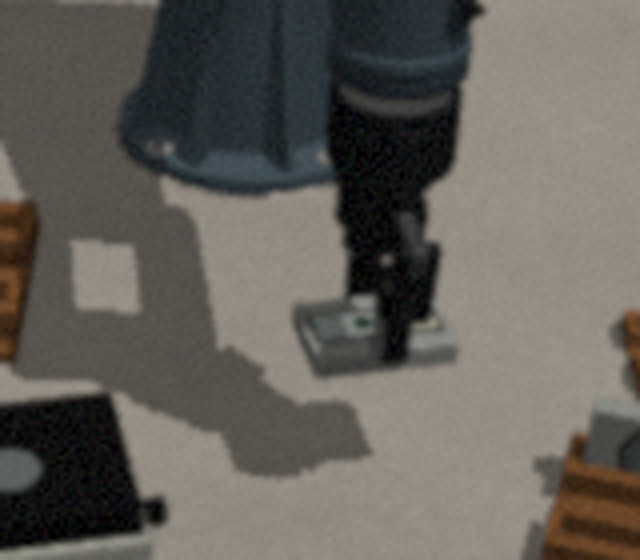

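The crop shows the carrier held level, with the finger ending about 3 mm above its lower edge at (395,355). Next I'll carry it over the stage.

>>> apply_moves --rows '[[[-0.2,0,0,0,0,0],[-0.5,0,0,0,0,0],[-0.8,0,0,0,0,0],[-1,0,0,0,0,0]]]'

```text
time: 18.9
tcp_pos: [0.47, 0.0127, 0.1126]
eef_rot: [[-0.298, 0.955, -0.002], [0.955, 0.298, 0.0], [0.001, -0.002, -1.0]]
ft_force: [-0.9, 0.6, -2.6]
finger_gap: 0.0586
finger_force: 44.5
```

>>> apply_moves --rows '[[[-0.3,0,0,0,0,0],[-0.6,0,0,0,0,0],[-0.85,0,0,0,0,0],[-1,0,0,0,0,0]]]'

```text
time: 19.3
tcp_pos: [0.4999, -0.0828, 0.1126]
eef_rot: [[-0.297, 0.955, -0.002], [0.955, 0.297, 0.001], [0.001, -0.002, -1.0]]
ft_force: [0.1, 0.6, -1.4]
finger_gap: 0.0586
finger_force: 44.5
```

>>> apply_moves --rows '[[[-0.2,0,0.1,0,0,0],[-0.31,0,0.2,0,0,0],[-0.31,0,0.3,0,0,0],[-0.31,0,0.3,0,0,0],[-0.31,0,0.3,0,0,0]]]'

```text
time: 19.8
tcp_pos: [0.5088, -0.1097, 0.0832]
eef_rot: [[-0.299, 0.954, -0.002], [0.954, 0.299, 0.001], [0.002, -0.001, -1.0]]
ft_force: [-0.0, 0.0, -1.4]
finger_gap: 0.0587
finger_force: 44.5
```

```bash
cat > e.py <<'E'
from m import *
s=bot.observe();t=s['tcp_pos'];R=s['eef_rot'];print(np.round(t,4),s['time'],np.round(np.degrees(np.arctan2(R[1,1],R[0,1])),2))
for n in("top","scene"):
    p,d=bot.get_image(n);P=pts(n,d); Q=np.stack([(P-t)@R[:,0],(P-t)@R[:,1],P[...,2]],-1)*1000
    np.save(n+"_Q.npy",Q);np.save(n+"_p.npy",p)
    for nm,z0,z1 in(("carrier",t[2]*1e3-17,t[2]*1e3+5),("foot",4,28),("plate",34,46)):
        m=(abs(Q[...,0])<110)&(abs(Q[...,1])<90)&(Q[...,2]>z0)&(Q[...,2]<z1); 
        if nm=="carrier": m&=p.max(2)>70
        if m.sum()<20: continue
        q=Q[m]; print(n,nm,m.sum(),"x",np.round(np.percentile(q[:,0],[.5,2,98,99.5]),1),"y",np.round(np.percentile(q[:,1],[.5,2,98,99.5]),1),"z",np.round(np.percentile(q[:,2],[2,50,98]),1))
E
python3 e.py
python3 - <<'E'
import cv2,numpy as np
p=np.load("scene_p.npy"); cv2.imwrite("pics/s4.png",cv2.resize(p[150:250,170:280,::-1],None,fx=6,fy=6,interpolation=cv2.INTER_CUBIC))
E
```

```text
[ 0.5088 -0.1097  0.0832] 19.8 17.41
top carrier 104 x [13.3 15.8 43.3 43.4] y [-30.9 -30.7  19.7  22.2] z [81.1 84.6 87.9]
top foot 119 x [-108.3 -102.7   99.6  105.4] y [-82.5 -77.9  87.   88. ] z [ 4.1 16.6 26. ]
top plate 375 x [-39.2 -34.5  70.6  71.6] y [-61.1 -60.   54.9  57.8] z [34.9 40.  44.9]
scene carrier 417 x [-48.5 -47.6  39.6  40.8] y [-32.2 -28.4  31.6  32.4] z [72.1 85.6 88. ]
scene foot 713 x [-106.8  -97.    84.9   91.8] y [-61.1 -41.8  66.8  75.5] z [ 4.4 18.  27.3]
scene plate 1277 x [-79.8 -78.3  67.9  69.4] y [-60.  -55.5  60.6  61.8] z [34.2 40.3 43.6]
```

View pics/s4.png

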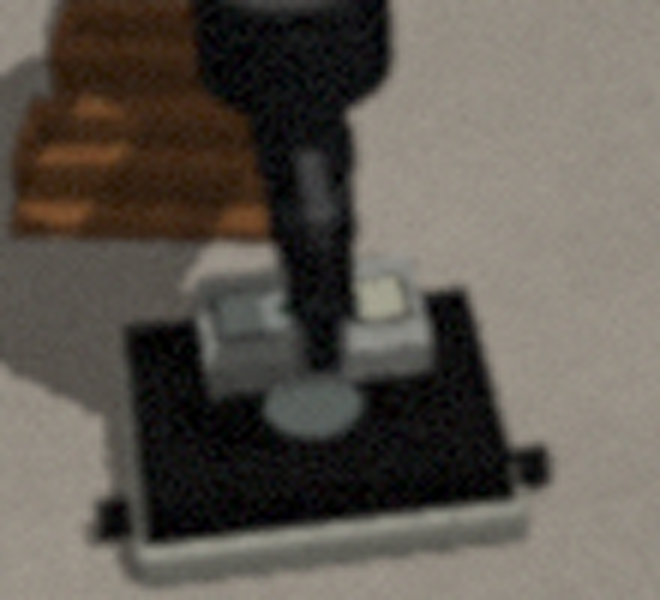

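The view shows the carrier over the pocket with the stage plate square to it. The offset is about -1.5 mm along the tool's x, so I'll lower it gently with that correction.

>>> apply_moves --rows '[[[-0.015,0,0.1,0,0,0],[-0.015,0,0.2,0,0,0],[-0.015,0,0.25,0,0,0],[-0.015,0,0.28,0,0,0],[-0.015,0,0.28,0,0,0],[-0.015,0,0.29,0,0,0],[-0.015,0,0.3,0,0,0],[-0.015,0,0.3,0,0,0]]]'

```text
time: 20.7
tcp_pos: [0.5102, -0.1125, 0.0541]
eef_rot: [[-0.299, 0.954, 0.0], [0.954, 0.299, -0.0], [-0.0, 0.0, -1.0]]
ft_force: [0.4, -0.0, -2.2]
finger_gap: 0.0585
finger_force: 44.5
```

>>> apply_moves --rows '[[[0,0,0.005,0,0,0],[0,0,0.01,0,0,0],[0,0,0.01,0,0,0]]]'

```text
time: 21.0
tcp_pos: [0.5101, -0.1124, 0.053]
eef_rot: [[-0.299, 0.954, 0.0], [0.954, 0.299, -0.0], [-0.0, 0.0, -1.0]]
ft_force: [-0.5, 0.7, -2.7]
finger_gap: 0.0586
finger_force: 44.5
```

```bash
python3 e.py | grep -v foot
```

```text
[ 0.5101 -0.1124  0.053 ] 21.0 17.37
top carrier 112 x [14.3 15.7 74.4 74.5] y [-61.5 -30.8  54.5  57.5] z [40.2 54.3 57.6]
top plate 324 x [-34.2 -30.9  73.5  74.4] y [-61.  -59.7  55.5  57.1] z [34.7 39.9 44.7]
scene carrier 440 x [-48.  -46.4  71.6  72.7] y [-62.  -59.9  30.5  33.2] z [38.8 54.8 57.5]
scene plate 1261 x [-76.8 -75.3  70.9  72.4] y [-62.1 -59.7  60.   61.1] z [35.  40.8 44.1]
```

>>> apply_moves --rows '[[[0.012,-0.003,0,0,0,0],[0.012,-0.003,0,0,0,0],[0.012,-0.003,0.01,0,0,0],[0.012,-0.003,0.01,0,0,0]]]'

```text
time: 21.5
tcp_pos: [0.5093, -0.1113, 0.0518]
eef_rot: [[-0.299, 0.954, -0.0], [0.954, 0.299, 0.0], [0.0, -0.0, -1.0]]
ft_force: [-0.3, -0.3, -2.5]
finger_gap: 0.0584
finger_force: 44.5
```

>>> apply_moves --rows '[[[0,0,0.01,0,0,0],[0,0,0.01,0,0,0],[0,0,0.01,0,0,0]]]'

```text
time: 21.8
tcp_pos: [0.5094, -0.1113, 0.0509]
eef_rot: [[-0.299, 0.954, -0.0], [0.954, 0.299, 0.0], [0.0, -0.0, -1.0]]
ft_force: [0.2, -0.1, -2.2]
finger_gap: 0.0586
finger_force: 44.5
```

>>> apply_moves --rows '[[[0,0,0.01,0,0,0],[0,0,0.01,0,0,0],[0,0,0.01,0,0,0]]]'

```text
time: 22.1
tcp_pos: [0.5094, -0.1114, 0.05]
eef_rot: [[-0.299, 0.954, -0.0], [0.954, 0.299, 0.0], [0.0, -0.0, -1.0]]
ft_force: [-0.1, 0.1, -2.4]
finger_gap: 0.0585
finger_force: 44.5
```

>>> apply_moves --rows '[[[0,0,0.008,0,0,0],[0,0,0.008,0,0,0],[0,0,0.008,0,0,0]]]'

```text
time: 22.4
tcp_pos: [0.5094, -0.1113, 0.0491]
eef_rot: [[-0.299, 0.954, -0.0], [0.954, 0.299, 0.0], [0.0, -0.0, -1.0]]
ft_force: [-0.1, -0.0, -1.5]
finger_gap: 0.0587
finger_force: 44.5
```

>>> apply_moves --rows '[[[0,0,0.008,0,0,0],[0,0,0.008,0,0,0],[0,0,0.008,0,0,0]]]'

```text
time: 22.7
tcp_pos: [0.5094, -0.1113, 0.0483]
eef_rot: [[-0.299, 0.954, -0.0], [0.954, 0.299, -0.0], [0.0, -0.0, -1.0]]
ft_force: [1.0, -0.7, -2.0]
finger_gap: 0.0586
finger_force: 44.5
```

>>> apply_moves --rows '[[[0,0,0,0,0,0],[0,0,0,0,0,0],[0,0,0,0,0,0],[0,0,0,0,0,0]]]' --hand 1

```text
time: 23.1
tcp_pos: [0.5096, -0.1114, 0.0485]
eef_rot: [[-0.299, 0.954, 0.0], [0.954, 0.299, -0.0], [-0.0, 0.0, -1.0]]
ft_force: [-0.6, -0.2, 0.4]
finger_gap: 0.0852
finger_force: 0.0
```

>>> apply_moves --rows '[[[0,0,-0.1,0,0,0],[0,0,-0.3,0,0,0],[0,0,-0.6,0,0,0],[0,0,-1,0,0,0],[0,0,-1,0,0,0]]]'

```text
time: 23.6
tcp_pos: [0.5131, -0.113, 0.1549]
eef_rot: [[-0.299, 0.954, 0.01], [0.954, 0.299, -0.005], [-0.007, 0.008, -1.0]]
ft_force: [0.4, -1.0, 0.8]
finger_gap: 0.0854
finger_force: 0.0
```

>>> apply_moves --rows '[[[-0.5,0,-0.5,0,0,0],[-1,0,-0.9,0,0,0],[-1,0,-0.9,0,0,0],[-1,0,-0.9,0,0,0],[-1,0,-0.9,0,0,0]]]' --hand 0

```text
time: 24.1
tcp_pos: [0.5391, -0.207, 0.2385]
eef_rot: [[-0.298, 0.955, 0.0], [0.955, 0.298, 0.0], [0.0, 0.0, -1.0]]
ft_force: [0.9, -0.2, -0.9]
finger_gap: 0.0124
finger_force: 0.0
```

```bash
python3 - <<'E'
from m import *
print(bot.observe()["tcp_pos"])
for n in("top","scene"):
    p,d=bot.get_image(n);P=pts(n,d)
    m=box(P,.44,.58,-.18,-.05,.035,.065)&(p.max(2)>75)&(P[...,2]<.1)
    rect(P,m,n); q=P[m]; q=q[(abs(q[:,2]-.049)<.006)]
    A=np.c_[q[:,:2]-[.51,-.112],np.ones(len(q))]; print(np.round(np.linalg.lstsq(A,q[:,2],rcond=None)[0],4))
    m=box(P,.42,.60,-.22,-.0,.034,.046)&(p.max(2)<60); rect(P,m,n+" plate")
p,_=bot.get_image("scene");cv2.imwrite("pics/s5.png",cv2.resize(p[140:260,80:280,::-1],None,fx=4,fy=4,interpolation=cv2.INTER_CUBIC))
E
python3 b.py
```

```text
[ 0.53911837 -0.20696209  0.23846542]
top 407 c [512.5 -96.9] sz [(126.9, -69.6), (103.9, 20.4)] z [0.0416 0.049  0.0536]
[0.0026 0.0045 0.0493]
top plate 810 c [ 509.2 -114. ] sz [(147.8, -72.3), (117.6, 17.7)] z [0.0357 0.04   0.0442]
scene 703 c [ 493.1 -107.4] sz [(123.7, -74.0), (97.2, 16.0)] z [0.0403 0.0497 0.0524]
[-0.029  -0.0046  0.0499]
scene plate 1159 c [ 512.5 -114. ] sz [(148.2, -72.0), (122.6, 18.0)] z [0.0366 0.0407 0.0432]
[ 0.468 -0.399  0.138] [0.456 0.469 0.478] 126
```

View pics/s5.png

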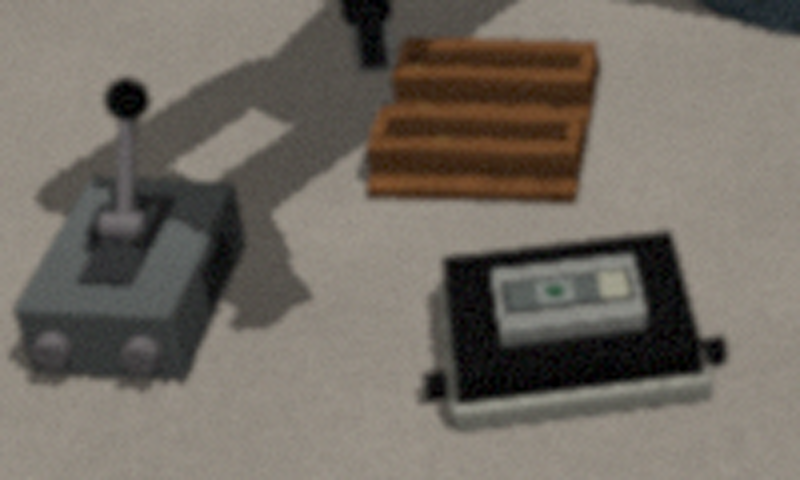

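The crop shows the carrier seated in the pocket with the slide up (570,295) and its top measuring 49 mm, level. The lever is still off, ball at (127,100), so I'll go round and throw it on.

>>> apply_moves --rows '[[[-0.3,-0.4,0,0,0,0],[-0.6,-0.8,0,0,0,0],[-0.72,-0.97,0,0,0,0]]]'

```text
time: 24.6
tcp_pos: [0.4661, -0.3058, 0.2375]
eef_rot: [[-0.298, 0.955, -0.002], [0.955, 0.298, 0.0], [0.001, -0.002, -1.0]]
ft_force: [0.8, 0.4, 0.0]
finger_gap: -0.0001
finger_force: 0.0
```

>>> apply_moves --rows '[[[-0.3,-0.4,0,0,0,0.08],[-0.6,-0.8,0,0,0,0.162],[-0.72,-0.97,0,0,0,0.162],[-0.72,-0.97,0,0,0,0.162],[-0.72,-0.97,0,0,0,0.162]]]'

```text
time: 25.1
tcp_pos: [0.3971, -0.4012, 0.2376]
eef_rot: [[-0.049, 0.999, -0.0], [0.999, 0.049, 0.002], [0.002, -0.0, -1.0]]
ft_force: [0.2, 0.3, -0.1]
finger_gap: 0.0002
finger_force: 0.0
```

```bash
python3 -c "
from h import *
s=bot.observe();t=s['tcp_pos'];R=s['eef_rot'];print(t,R[:,1]);print((np.array([.398,-.402,.1416])-t)@R*10)"
```

```text
[ 0.39707011 -0.40120279  0.23760488] [ 9.98822627e-01  4.85098611e-02 -3.91354543e-04]
[-0.01009222  0.00927697  0.96002906]
```

>>> apply_moves --rows '[[[0,0,0.2,0,0,0],[0,0,0.4,0,0,0],[0,0,0.6,0,0,0],[0,0,0.8,0,0,0],[0,0,0.95,0,0,0],[0,0,0.95,0,0,0],[0,0,0.95,0,0,0]]]'

```text
time: 25.8
tcp_pos: [0.3977, -0.4015, 0.1436]
eef_rot: [[-0.05, 0.999, -0.0], [0.999, 0.05, 0.0], [0.0, -0.0, -1.0]]
ft_force: [0.2, 0.6, -0.2]
finger_gap: 0.0001
finger_force: 0.0
```

>>> apply_moves --rows '[[[0,0.15,0,0,0,0],[0,0.3,0,0,0,0],[0,0.45,0,0,0,0],[0,0.6,0,0,0,0],[0,0.7,0,0,0,0],[0,0.8,0,0,0,0],[0,0.9,0,0,0,0],[0,1,0,0,0,0]]]'

```text
time: 26.6
tcp_pos: [0.4989, -0.3972, 0.1444]
eef_rot: [[-0.049, 0.999, 0.001], [0.999, 0.049, -0.001], [-0.001, 0.001, -1.0]]
ft_force: [0.3, 0.6, -0.8]
finger_gap: 0.0
finger_force: 0.0
```

>>> apply_moves --rows '[[[0,0.08,0,0,0,0],[0,0.15,0,0,0,0],[0,0.15,0,0,0,0],[0,0.15,0,0,0,0]]]'

```text
time: 27.0
tcp_pos: [0.5118, -0.3963, 0.1425]
eef_rot: [[-0.049, 0.999, -0.001], [0.999, 0.049, 0.001], [0.001, -0.001, -1.0]]
ft_force: [-0.4, 0.2, -0.4]
finger_gap: -0.0
finger_force: 0.0
```

>>> apply_moves --rows '[[[0,-0.3,0,0,0,0],[0,-0.6,0,0,0,0],[0,-0.9,-0.3,0,0,0],[0,-0.9,-0.8,0,0,0],[0,-0.9,-1,0,0,0],[0,-0.9,-1,0,0,0],[0,-0.9,-1,0,0,0]]]'

```text
time: 27.7
tcp_pos: [0.4217, -0.401, 0.2433]
eef_rot: [[-0.048, 0.999, 0.0], [0.999, 0.048, -0.0], [-0.0, 0.0, -1.0]]
ft_force: [-1.3, 0.7, -0.9]
finger_gap: 0.0
finger_force: 0.0
```

```bash
python3 b.py
python3 - <<'E'
from h import *
p,d=bot.get_image("scene");cv2.imwrite("pics/s6.png",cv2.resize(p[130:330,80:450,::-1],None,fx=2,fy=2,interpolation=cv2.INTER_CUBIC))
s=bot.observe();print(s["time"],s["ft_force"],s["tcp_pos"])
E
```

```text
[ 0.555 -0.394  0.141] [0.543 0.556 0.564] 118
27.8 [ 0.70750476  0.52143644 -0.68035566] [ 0.42141483 -0.40013949  0.24152087]
```

View pics/s6.png

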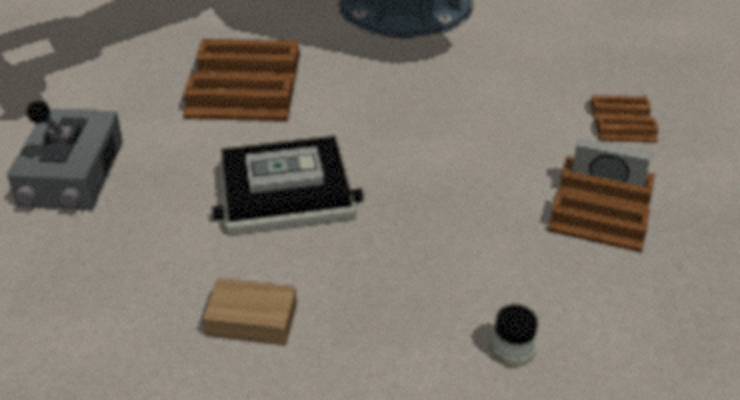

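The picture shows the toggle on (38,110), the carrier seated (285,165), and the dish carrier, jar and box where they were, with the arm clear.

```bash
python3 -c "
from station import bot
print(bot.finish_job())"
```

```text
the job is handed in; nothing more can be done
None
```

I've handed the job in: the toggle was thrown off, the slide carrier was laid flat, retaken and seated slide up in the pocket, and the toggle is back on. The last pictures show the dish carrier, jar and box undisturbed; the hand-in gave no verdict.

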